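# Slide the prep box cover shut over the celeriac

## Robot

A 6-joint arm with a two-finger parallel gripper is mounted at the origin on the work surface. World frame = base frame: x ahead of the robot, y to its left, z up, the work surface at z = 0. Lengths are in m, angles in degrees, forces in N, time in s.
With the tool pointing down it reaches from about 0.4 to 0.825 m from the base axis. Payload 7 kg.
Tool frame: the origin (TCP) lies midway between the tips of the shut fingers; the grasp point (between the pads) lies 19 mm behind it; z points along the fingers, y is the line along which they close (so a half turn about z gives the same grasp; the last joint's range is limited). The gripper opens to 88 mm and grips with 3 to 60 N. Pads are 19 mm wide; open, the fingers measure 130 mm over their backs; the gripper's body (78 mm by 193 mm) begins 47 mm behind the grasp point.
Start: joints at [86.809, 20.546, 0.682, 0, -70.136, -16.507], TCP at [0.228, 0.635, 0.227] pointing down, gripper open.
Joint ranges: [-176.03, 176.03], [-82.01, 121.73], [-58.28, 71.71], [-173.87, 95.51], [-174.79, -0.11], [-173.66, 173.66]. Speed limits (degrees/s): [136.94, 136.94, 172.46, 180, 180, 180].

## Interface

Orientations are given as [roll, pitch, yaw] about the fixed x, y, z axes, in that order (R = Rz(yaw) Ry(pitch) Rx(roll)).
In Python, from plant import r gives the robot as it stands. The module is installed in compiled form; this text tells all that it offers.
- The arm moves only by the tool play_rows, never from a script. Its argument "rows" is a list of rows, each an object with "slide": the shift along the tool's x, y, z as a fraction of full scale, a list of three; "delta_rot": the turn, a rotation vector about the tool's x, y, z as a fraction of full scale, a list of three; "fingers": the opening, from -1 (shut) to 1 (fully open). In form: [{"slide": [x, y, z], "delta_rot": [rx, ry, rz], "fingers": fingers}, ...]. A call has 1 to 8 rows; each row shifts and turns the commanded pose from where the row before left it, along the tool's axes as they then stand; what a row does not reach is not made up. Full scale, the value 1, is 0.15 m for a shift and 0.08 rad for a turn. A row lasts 1/8 s, in which the tool goes at most 62.5 mm and 10.7 degrees, less where a joint would pass 70% of its speed; a pose out of reach is approached as far as the arm can. A call with a number of a shift or a turn outside -1 to 1 is refused whole. A call with a gripper value outside its range is refused whole. The fingers move at their own pace and stop on an object; "squeeze" is the grip in N (left out, the last holds). Time passes only in rows, so rows that do not move let the fingers close. It gives the time, the measured TCP pose, the force, the opening and the grip force at its end, in the units of the state.
- r.get_state(): the state, without advancing time (a new reading comes with each control period).
- r.capture(name): name is "scene" or "top" or "wrist"; returns a dict with "image" (480x640x3 uint8, blue, green, red), "fx", "fy", "cx", "cy" (pixels), "R" (3x3) and "t" (3): a world point X has camera coordinates R X + t; the wrist camera has in their place "T_tool_cam" (4x4, takes a point from camera to tool coordinates, whose origin is the TCP and whose axes are the flange's). Camera axes: x right, y down, z forward; pixel columns grow to the right and rows downward; lengths in m; the calibration is good to about 2 mm. A picture is of the moment at which its call begins: read the wrist's pose just before it. There is no depth.
- r.close_job(): hands the job in; it is judged then, once.
The state is a dict: "time_s": time; "joints": joint angles; "qd": joint speeds; "joint_torque": joint torques, N m; "tcp_pos": TCP position; "eef_rot": TCP orientation; "contact_force": force on the tool from outside, world axes, zero at the start; "moment": the same for the moment, N m; "gripper_width": finger opening in m; "gripper_force": force on a finger pad.
Only numpy, scipy, OpenCV 4.12 (cv2) and the standard library are available. Lean on these libraries where they do the work, as an engineer would, in place of code of your own. Each camera call takes 0.05 s, during which the arm holds its last target. There are 200 camera calls.

## Task

The celeriac slices are standing open in the prep box with the green grip: slide its cover fully home over them and let go. Leave the slices in the box, and leave the cover of the blue box where it is.

Things in the scene. Friction and masses are not known exactly. Their poses are not given: they have to be found in the camera images.
- green_cover (a joint): Travel (m) of the green box's white cover, 144 x 138 x 6 mm, on its rails: 0 = fully home against its stop, growing as it opens, 0.146 at most; starts 0.10 to 0.14. About 2 N of friction; stays where left. The box is fixed: aluminium, 300 mm long, 150 wide, rails up to 110 high; compartment with two celeriac slices at the end nearer the robot, dark deck at the far end where the open cover parks.
- green_grip (a point): Middle of the green bar standing on the middle of that cover: 16 mm thick along the slide, 70 long across it, 36 high (107 to 143 mm above the table; this point at 131). Axes: x is the slide direction that opens (away from the robot, turned up to 0.35 rad either way), so it shuts towards -x; y along the bar; z up. The cover is clear for 64 mm on both sides of the bar.
- blue_grip (a point): The same point on the blue grip of a second, otherwise equal box with carrot rounds inside; its cover stands open and is to stay as it is. Either box may be on the left.
- celeriac0: Lower of the two celeriac slices lying one on the other in the green box's compartment: pale discs with brown rind, 96 mm across, 16 mm thick; origin at the centre of its underside, 40 mm above the table; z up. Nothing to do to it: the cover passes well above it.

How it is judged (in metres and radians):
At the end, for the whole second after the job is handed in: The green box's cover is within 10 mm of fully home and at rest, with the celeriac under it (lower slice's centre within 50 mm of the grip, seen from above), and the blue cover within 15 mm of where it was (value of joint green_cover below 0.01 m and velocity of joint green_cover between -0.01 and 0.01 m/s and distance of blue_grip from where it was at the start of the episode below 0.015 m and horizontal distance between celeriac0 and green_grip below 0.05 m); the robot touches nothing.
It fails at once if the blue box's cover is slid by more than 15 mm (distance of blue_grip from where it was at the start of the episode above 0.015 m).
It also fails if it takes over 29 s, if anything falls off the work surface, if the arm or the gripper's body presses on something with over 40 N, if the wrist force passes 120 N, or if a joint passes its speed limit or range.

## Working session

There is one attempt and no reset: what is moved stays moved. The work goes in short steps, Python scripts to look and compute and a tool call to move; the robot and the scene stay as the last step left them, time stands still between calls to the robot, and variables do not carry over. Pictures are saved under pics/ and viewed, at most 10 in all, crops included, and the job is handed in when it is done.

Besides the shell and the picture viewer there is one more tool, called after "Call:" as name([rows], argument=value, ...), one row to a line, values as JSON. play_rows: Moves the arm, as the interface text tells. Shift numbers are shares of 0.15 m and turn numbers shares of 0.08 rad, none past 1 either way. Its arguments: {"type":"object","properties":{"rows":{"type":"array"},"squeeze":{"type":"number"}},"required":["rows"]}

```bash
mkdir -p pics
python3 - <<'E'
from plant import r
import cv2,numpy as np,pickle
s=r.get_state();print(s)
d={}
for n in("scene","top"):
    c=r.capture(n);d[n]=c;cv2.imwrite(f"pics/{n}0.png",c["image"]);print(n,c["fx"],c["cx"],c["cy"],-c["R"].T@c["t"])
pickle.dump(d,open("c0.pkl","wb"))
E
```

```text
{'time_s': 0.0, 'joints': array([ 8.68072763e+01,  2.05915033e+01,  6.33657410e-01, -2.18357948e-02,
       -7.01368648e+01, -1.65078578e+01]), 'qd': array([-0.02454651, -0.04225355,  0.22163604, -0.04005787, -0.0958855 ,
       -0.05260805]), 'joint_torque': array([ 1.10813248e-04, -5.82710302e+01,  2.93079096e+01,  6.99776977e+00,
        7.21077886e-03, -1.57907593e-04]), 'tcp_pos': array([0.22738435, 0.63501415, 0.22561565]), 'eef_rot': array([ 1.79903360e+02, -7.23369311e-03, -1.97080116e+01]), 'contact_force': array([ 0.33069709, -0.51930269,  0.31189462]), 'moment': array([ 0.0429449 , -0.06213806,  0.01678154]), 'gripper_force': 0.0, 'gripper_width': 0.08756480977114138}
scene 581.2323003577175 321.2056976005231 238.44326342615557 [ 0.84201594 -0.56638297  0.88698494]
top 512.2157756237787 314.42946065361787 241.97575605889517 [ 0.38724937 -0.03380176  0.92139242]
```

View pics/top0.png

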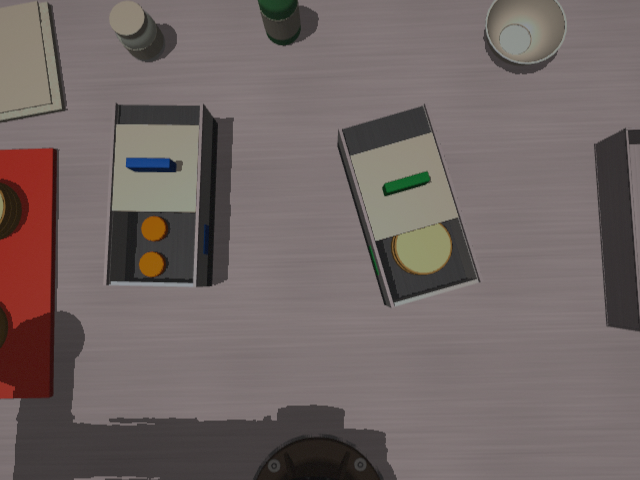

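View pics/scene0.png

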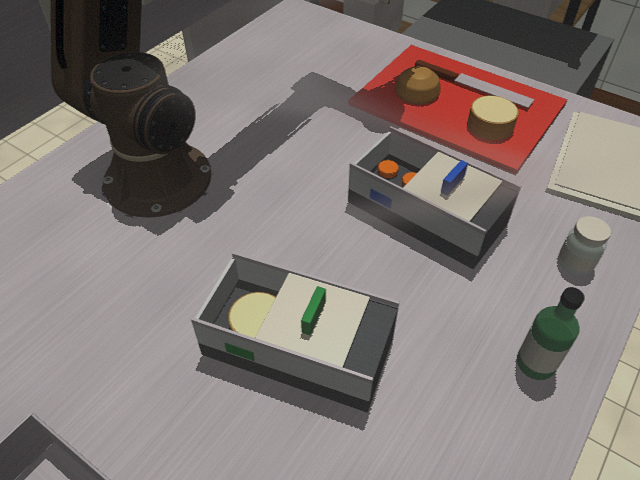

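The top view shows the green box on the right, with its grip at about (408,183) and the celeriac at (422,247). The blue box is on the left, with its grip at (150,163). The scene view shows the green grip at (314,310), and the arm is clear of both boxes.

```bash
cat > m.py <<'E'
import cv2,numpy as np
def ray(c,p):
    d=c["R"].T@np.array([(p[0]-c["cx"])/c["fx"],(p[1]-c["cy"])/c["fy"],1]);return -c["R"].T@c["t"],d
def plane(c,p,z):
    o,d=ray(c,p);return o+d*(z-o[2])/d[2]
def blob(c,lo,hi,roi):
    x0,y0,x1,y1=roi;m=cv2.inRange(cv2.cvtColor(c["image"],cv2.COLOR_BGR2HSV),lo,hi)
    k=np.zeros_like(m);k[y0:y1,x0:x1]=m[y0:y1,x0:x1]
    return max(cv2.findContours(k,cv2.RETR_EXTERNAL,cv2.CHAIN_APPROX_NONE)[0],key=cv2.contourArea)
def cen(k):
    M=cv2.moments(k);return M["m10"]/M["m00"],M["m01"]/M["m00"]
def tri(c1,p1,c2,p2):
    o1,d1=ray(c1,p1);o2,d2=ray(c2,p2)
    s=np.linalg.lstsq(np.c_[d1,-d2],o2-o1,rcond=None)[0];a,b=o1+s[0]*d1,o2+s[1]*d2
    return (a+b)/2,np.linalg.norm(a-b)
E
python3 - <<'E'
import pickle;from m import *
np.set_printoptions(precision=4,suppress=True)
d=pickle.load(open("c0.pkl","rb"));t,s=d["top"],d["scene"]
G=((50,120,30),(80,255,255))
kt=blob(t,*G,(375,165,440,205));ks=blob(s,*G,(295,275,335,340))
print("grip tri",tri(t,cen(kt),s,cen(ks)),cv2.contourArea(kt),cv2.contourArea(ks))
# top face of bar only (bright)
print("green V hist",np.histogram(cv2.cvtColor(t["image"],cv2.COLOR_BGR2HSV)[165:205,375:440][...,2][cv2.inRange(cv2.cvtColor(t["image"],cv2.COLOR_BGR2HSV),*G)[165:205,375:440]>0],10))
q=cv2.boxPoints(cv2.minAreaRect(kt));print("bar@.143",*[plane(t,p,.143)[:2] for p in q])
kw=blob(t,(10,5,120),(40,80,255),(340,120,462,245));rr=cv2.minAreaRect(cv2.convexHull(kw));print("cover",rr)
P=np.array([plane(t,p,.107)[:2] for p in cv2.boxPoints(rr)]);print(P,P.mean(0),np.linalg.norm(np.diff(P,axis=0),axis=1))
for i in range(2): 
    e=P[i+1]-P[i];print("edge deg",np.degrees(np.arctan2(e[1],e[0])))
kc=blob(t,(15,60,100),(40,255,255),(385,215,460,280));(c,ax,_)=cv2.fitEllipse(cv2.convexHull(kc));print("cel",c,ax,plane(t,c,.072))
for v in [(339,131),(426,107),(479,279),(391,304)]: print("rail corner",plane(t,v,.11)[:2])
B=((105,120,30),(125,255,255));kb=blob(t,*B,(120,150,185,180));print("blue",plane(t,cen(kb),.143))
E
```

```text
grip tri (array([ 0.5346, -0.1528,  0.1381]), np.float64(0.00023009721886345401)) 479.5 307.5
green V hist (array([ 61,  22,   9,   9,  11,  20,   6,  10,  42, 344]), array([30. , 36.8, 43.6, 50.4, 57.2, 64. , 70.8, 77.6, 84.4, 91.2, 98. ]))
bar@.143 [ 0.5328 -0.1148] [ 0.5513 -0.1853] [ 0.5341 -0.1895] [ 0.5156 -0.1191]
cover ((407.3050537109375, 197.57147216796875), (112.77050018310547, 86.26827239990234), 73.44293212890625)
[[ 0.5876 -0.0698]
 [ 0.6237 -0.2038]
 [ 0.4479 -0.2471]
 [ 0.4122 -0.1156]] [ 0.5179 -0.1591] [0.1388 0.181  0.1363]
edge deg -74.952382567487
edge deg -166.15835687746812
cel (422.3375549316406, 247.3067169189453) (52.43394088745117, 60.863182067871094) [ 0.4391 -0.1863  0.072 ]
rail corner [ 0.6281 -0.0533]
rail corner [ 0.6629 -0.1943]
rail corner [ 0.3848 -0.2657]
rail corner [ 0.349  -0.1272]
blue [0.5751 0.242  0.143 ]
```

Call:
play_rows([
  {"slide":[0.246,0.255,0],"delta_rot":[0,0,0],"fingers":-1},
  {"slide":[0.246,0.255,0],"delta_rot":[0,0,0],"fingers":-1},
  {"slide":[0.246,0.255,0],"delta_rot":[0,0,0],"fingers":-1},
  {"slide":[0.246,0.255,0],"delta_rot":[0,0,0],"fingers":-1},
  {"slide":[0.246,0.255,0],"delta_rot":[0,0,0],"fingers":-1},
  {"slide":[0.246,0.255,0],"delta_rot":[0,0,0],"fingers":-1},
  {"slide":[0.246,0.255,0],"delta_rot":[0,0,0],"fingers":-1},
  {"slide":[0.246,0.255,0],"delta_rot":[0,0,0],"fingers":-1},
])

```text
time_s: 1.1
tcp_pos: [0.4025, 0.2462, 0.2265]
eef_rot: [-180.0, 0.0, -19.7]
contact_force: [1.2, 0.7, 0.1]
gripper_width: 0.0131
gripper_force: 0.0
```

Call:
play_rows([
  {"slide":[0.246,0.255,0],"delta_rot":[0,0,0],"fingers":-1},
  {"slide":[0.246,0.255,0],"delta_rot":[0,0,0],"fingers":-1},
  {"slide":[0.246,0.255,0],"delta_rot":[0,0,0],"fingers":-1},
  {"slide":[0.246,0.255,0],"delta_rot":[0,0,0],"fingers":-1},
  {"slide":[0.246,0.255,0],"delta_rot":[0,0,0],"fingers":-1},
  {"slide":[0.246,0.255,0],"delta_rot":[0,0,0],"fingers":-1},
  {"slide":[0.246,0.255,0],"delta_rot":[0,0,0],"fingers":-1},
  {"slide":[0.246,0.255,0],"delta_rot":[0,0,0],"fingers":-1},
])

```text
time_s: 2.1
tcp_pos: [0.5774, -0.1415, 0.2262]
eef_rot: [180.0, 0.0, -19.7]
contact_force: [-0.3, 0.2, 0.7]
gripper_width: 0.0004
gripper_force: 0.0
```

Call:
play_rows([
  {"slide":[0,0,0],"delta_rot":[0,0,1],"fingers":-1},
  {"slide":[0,0,0],"delta_rot":[0,0,1],"fingers":-1},
  {"slide":[0,0,0],"delta_rot":[0,0,1],"fingers":-1},
  {"slide":[0,0,0],"delta_rot":[0,0,1],"fingers":-1},
  {"slide":[0,0,0],"delta_rot":[0,0,1],"fingers":-1},
  {"slide":[0,0,0],"delta_rot":[0,0,1],"fingers":-1},
])

```text
time_s: 2.85
tcp_pos: [0.5768, -0.1397, 0.2261]
eef_rot: [180.0, 0.0, -47.4]
contact_force: [-0.6, -0.3, 0.4]
gripper_width: 0.0003
gripper_force: 0.0
```

Call:
play_rows([
  {"slide":[0,0,0],"delta_rot":[0,0,1],"fingers":-1},
  {"slide":[0,0,0],"delta_rot":[0,0,1],"fingers":-1},
  {"slide":[0,0,0],"delta_rot":[0,0,1],"fingers":-1},
  {"slide":[0,0,0],"delta_rot":[0,0,1],"fingers":-1},
  {"slide":[0,0,0],"delta_rot":[0,0,1],"fingers":-1},
  {"slide":[0,0,0],"delta_rot":[0,0,1],"fingers":-1},
  {"slide":[0,0,0],"delta_rot":[0,0,0.13],"fingers":-1},
])

```text
time_s: 3.72
tcp_pos: [0.5769, -0.1397, 0.2262]
eef_rot: [180.0, 0.0, -75.3]
contact_force: [0.3, 0.1, -0.3]
gripper_width: 0.0001
gripper_force: 0.0
```

Call:
play_rows([
  {"slide":[0,0,0.2],"delta_rot":[0,0,0],"fingers":-1},
  {"slide":[0,0,0.2],"delta_rot":[0,0,0],"fingers":-1},
  {"slide":[0,0,0.2],"delta_rot":[0,0,0],"fingers":-1},
  {"slide":[0,0,0.1],"delta_rot":[0,0,0],"fingers":-1},
  {"slide":[0,0,0],"delta_rot":[0,0,0],"fingers":-1},
])

```text
time_s: 4.35
tcp_pos: [0.5766, -0.1397, 0.1208]
eef_rot: [179.9, 0.0, -75.3]
contact_force: [0.2, -0.7, -0.2]
gripper_width: 0.0008
gripper_force: 0.0
```

Run:
```python
from plant import r
import cv2
print(r.get_state()["tcp_pos"])
c=r.capture("scene");cv2.imwrite("pics/scene1.png",cv2.resize(c["image"][180:420,160:480],(800,600)))
```

```text
[ 0.57664147 -0.13974379  0.1207933 ]
```

View pics/scene1.png

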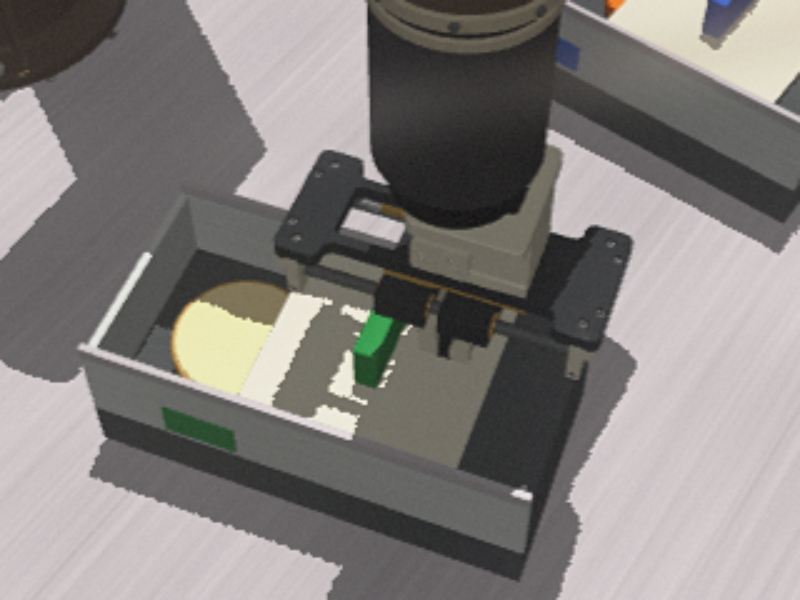

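The shut fingers stand just beyond the green bar: in the crop the bar is at (375,350) and the fingertips at (450,345), with clear space between them. Next I push along tool +y, which is the closing direction.

Call:
play_rows([
  {"slide":[0,0.06,0],"delta_rot":[0,0,0],"fingers":-1},
  {"slide":[0,0.06,0],"delta_rot":[0,0,0],"fingers":-1},
  {"slide":[0,0.1,0],"delta_rot":[0,0,0],"fingers":-1},
  {"slide":[0,0.1,0],"delta_rot":[0,0,0],"fingers":-1},
  {"slide":[0,0.1,0],"delta_rot":[0,0,0],"fingers":-1},
  {"slide":[0,0.1,0],"delta_rot":[0,0,0],"fingers":-1},
  {"slide":[0,0.06,0],"delta_rot":[0,0,0],"fingers":-1},
])

```text
time_s: 5.28
tcp_pos: [0.4919, -0.1622, 0.1218]
eef_rot: [-180.0, -0.0, -75.3]
contact_force: [2.8, 1.7, 2.0]
gripper_width: 0.0004
gripper_force: 1.4
```

Call:
play_rows([
  {"slide":[0,0.04,0],"delta_rot":[0,0,0],"fingers":-1},
  {"slide":[0,0.04,0],"delta_rot":[0,0,0],"fingers":-1},
  {"slide":[0,0.04,0],"delta_rot":[0,0,0],"fingers":-1},
])

```text
time_s: 5.65
tcp_pos: [0.4754, -0.1665, 0.1215]
eef_rot: [180.0, -0.0, -75.3]
contact_force: [1.2, 0.6, 2.7]
gripper_width: 0.0008
gripper_force: 1.3
```

Call:
play_rows([
  {"slide":[0,0.02,0],"delta_rot":[0,0,0],"fingers":-1},
  {"slide":[0,0.02,0],"delta_rot":[0,0,0],"fingers":-1},
  {"slide":[0,0.02,0],"delta_rot":[0,0,0],"fingers":-1},
  {"slide":[0,0.02,0],"delta_rot":[0,0,0],"fingers":-1},
])

```text
time_s: 6.15
tcp_pos: [0.4637, -0.1694, 0.1215]
eef_rot: [180.0, 0.0, -75.3]
contact_force: [1.6, 0.8, 0.5]
gripper_width: 0.0005
gripper_force: 1.2
```

Call:
play_rows([
  {"slide":[0,0.02,0],"delta_rot":[0,0,0],"fingers":-1},
  {"slide":[0,0.02,0],"delta_rot":[0,0,0],"fingers":-1},
])

```text
time_s: 6.4
tcp_pos: [0.4593, -0.1707, 0.1217]
eef_rot: [-179.8, -0.0, -75.3]
contact_force: [10.3, 3.9, -5.3]
gripper_width: 0.0005
gripper_force: 4.9
```

Run:
```python
from plant import r
import cv2
s=r.get_state();print(s["tcp_pos"],s["contact_force"])
c=r.capture("scene");cv2.imwrite("pics/scene2.png",cv2.resize(c["image"][180:420,160:480],(800,600)))
```

```text
[ 0.45928965 -0.17070199  0.12173308] [10.34230461  3.8580848  -5.32821692]
```

View pics/scene2.png

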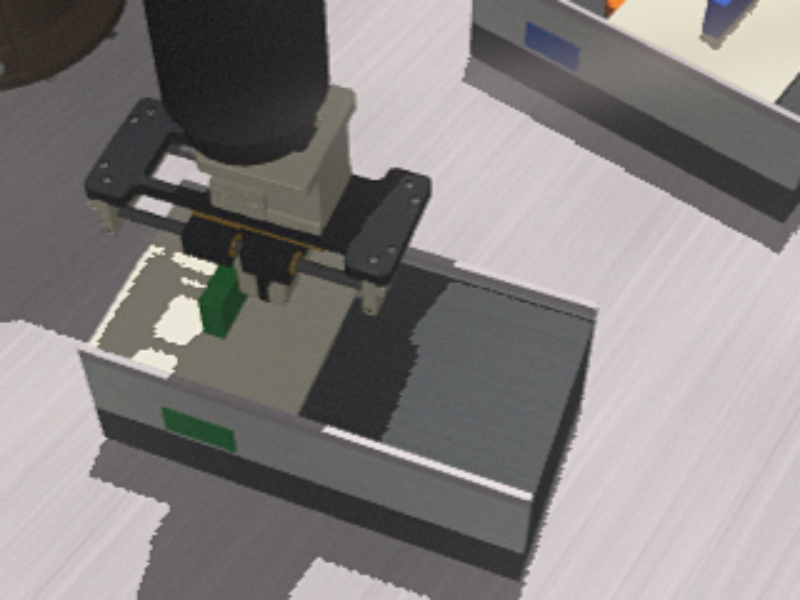

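The cover now reaches the near wall of the box, with its left edge from (155,245) to (90,345). The force has risen to about 11 N at the predicted home position. I'll nudge once more to confirm the stop, then back off and lift.

Call:
play_rows([
  {"slide":[0,0.01,0],"delta_rot":[0,0,0],"fingers":-1},
  {"slide":[0,0,0],"delta_rot":[0,0,0],"fingers":-1},
])

```text
time_s: 6.7
tcp_pos: [0.4593, -0.1707, 0.1219]
eef_rot: [-179.7, -0.0, -75.3]
contact_force: [10.3, 2.6, -4.5]
gripper_width: 0.0003
gripper_force: 4.7
```

Call:
play_rows([
  {"slide":[0,-0.04,0],"delta_rot":[0,0,0],"fingers":-1},
  {"slide":[0,-0.08,0],"delta_rot":[0,0,0],"fingers":-1},
  {"slide":[0,0,-0.2],"delta_rot":[0,0,0],"fingers":-1},
  {"slide":[0,0,-0.3],"delta_rot":[0,0,0],"fingers":-1},
  {"slide":[0,-0.3,-0.2],"delta_rot":[0,0,0],"fingers":-1},
  {"slide":[0,-0.4,0],"delta_rot":[0,0,0],"fingers":-1},
  {"slide":[0,-0.4,0],"delta_rot":[0,0,0],"fingers":-1},
  {"slide":[0,0,0],"delta_rot":[0,0,0],"fingers":-1},
])

```text
time_s: 7.7
tcp_pos: [0.6363, -0.1237, 0.2237]
eef_rot: [179.8, 0.0, -75.2]
contact_force: [-0.7, 0.0, -0.2]
gripper_width: 0.0004
gripper_force: 0.0
```

Run:
```python
from plant import r
import pickle;from m import *
np.set_printoptions(precision=4,suppress=True)
s=r.get_state();print(s["time_s"],s["tcp_pos"],s["contact_force"])
c=r.capture("scene");cv2.imwrite("pics/scene3.png",c["image"])
d=pickle.load(open("c0.pkl","rb"))["scene"]
G=((50,120,20),(80,255,255));B=((105,120,30),(125,255,255))
a=plane(d,cen(blob(d,*G,(295,275,335,340))),.1381);b=plane(c,cen(blob(c,*G,(230,270,285,335))),.1381)
print("grip",a,b,"moved along u",(a-b)[:2]@[.967,.254])
print("blue px",cen(blob(d,*B,(430,150,475,205))),cen(blob(c,*B,(430,150,475,205))))
```

```text
7.7 [ 0.6363 -0.1237  0.2237] [-0.7462  0.0085 -0.1725]
grip [ 0.5347 -0.1527  0.1381] [ 0.4356 -0.1855  0.1381] moved along u 0.1041000005208424
blue px (455.4375614552605, 170.99901671583086) (455.4934456928839, 171.1573033707865)
```

View pics/scene3.png

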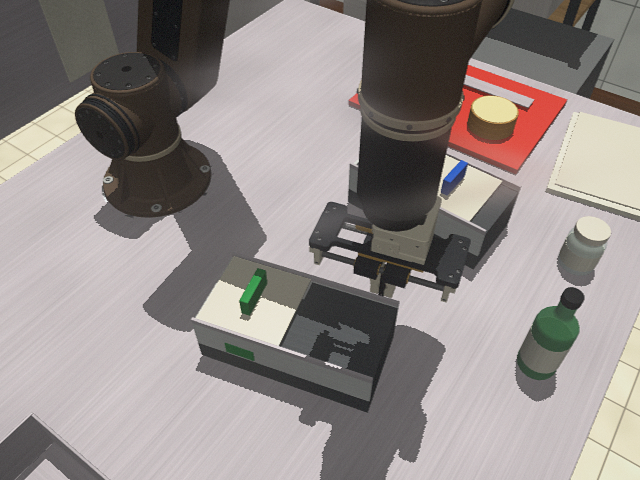

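The cover is against the near wall of the box, with its grip at (253,291). It moved 104 mm and stopped hard there. The blue grip has not moved, and the arm is clear.

```bash
python3 -c "
from plant import r
print(r.close_job())"
```

```text
the job is handed in; nothing more can be done
None
```

The green box's cover is pushed home against its stop over the celeriac and released, the blue cover did not move, and the job is handed in (no verdict was returned).

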